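# Hold the amber reference glass in the smoke meter's light path

### The arm

A 6-joint arm with a two-finger parallel gripper is mounted at the origin on the work surface. World frame = base frame: x ahead of the robot, y to its left, z up, the work surface at z = 0. Lengths are in mm, angles in rad, forces in N, time in s.
With the tool pointing down it reaches from about 275 to 750 mm from the base axis. Payload 10.2 kg.
Tool frame: the origin (TCP) lies midway between the tips of the shut fingers; the grasp point (between the pads) lies 19 mm behind it; z points along the fingers, y is the direction in which the jaws open and shut (so a half turn about z gives the same grasp; the last joint's range is limited). The gripper opens to 88 mm and grips with 3 to 60 N. Pads are 18 mm wide; open, the fingers measure 123 mm over their backs; the gripper's body (75 mm by 187 mm) begins 45 mm behind the grasp point.
Start: joints at [-1.425, 0.313, 1.498, -0, 1.331, -0.223], TCP at [189.248, -489.71, 238.72] pointing down, gripper open.
Joint ranges: [-2.94, 2.94], [-0.97, 2.17], [0.19, 2.56], [-1.23, 4.37], [0.02, 3.11], [-2.88, 2.88]. Speed limits (rad/s): [2.39, 2.39, 3.01, 3.14, 3.14, 3.14].

### API

Orientations are given as a rotation vector (axis times angle).
In Python, from bench import observe, optics, env gives the robot as it stands.
- The arm moves only by the tool arm_command, never from a script. Its argument "series" is a list of rows, each a list of 3 entries, a list of its own where there are three numbers: the shift along the world's x, y, z in units of 0.15 m (1.0 is 0.15 m), then the turn, a rotation vector about the world's x, y, z in units of 0.5 rad (1.0 is 0.5 rad), then the opening in per cent of the stroke, from 0 (shut) to 100 (fully open). A call has 1 to 5 rows; each row shifts and turns the commanded pose from where the row before left it; what a row does not reach is not made up. A row lasts 1/8 s, in which the tool goes at most 62.5 mm and 10.7 degrees, less where a joint would pass 70% of its speed; a pose out of reach is approached as far as the arm can. A call with a number of a shift or a turn outside -1 to 1 is refused whole. A call with a gripper value outside its range is refused whole. The fingers move at their own pace and stop on an object; "grip_force" is the grip in N (left out, the last holds). Time passes only in rows, so rows that do not move let the fingers close. It gives the time, the measured TCP pose, the force and the opening at its end, in the units of the state.
- observe(): the state, without advancing time (a new reading comes with each control period).
- optics.read_camera(name): name is "scene" or "top" or "wrist"; returns the picture (480x640x3 uint8, red, green, blue); there is no depth.
- optics.camera_info(name): a dict with "fovy" (degrees; the focal length in pixels is half the picture's height over the tangent of half this angle, whatever the lens; pixels are square), "cx", "cy" (the principal point, pixels), "world_to_cam" (4x4, takes a point from world to camera coordinates); the wrist camera has in their place "tool_from_camera" (4x4, takes a point from camera to tool coordinates, whose origin is the TCP and whose axes are the flange's). Camera axes: x right, y down, z forward; pixel columns grow to the right and rows downward; lengths in mm; the calibration is good to about 2 mm. A picture is of the moment at which its call begins: read the wrist's pose just before it. camera_info takes no time and is no camera call.
- env.finish_job(): hands the job in, once; it reports no verdict.
The state is a dict: "time": time; "joint_pos": joint angles; "dq": joint speeds; "effort": joint torques, N m; "tool_pos": TCP position; "ee_rot": TCP orientation; "contact_force": force on the tool from outside, world axes, zero at the start; "ft_torque": the same for the moment, N m; "grip_width": opening from 0.0 (shut) to 1.0 (fully open).
Only numpy, scipy, OpenCV 4.12 (cv2) and the standard library are available. Lean on these libraries where they do the work, as an engineer would, in place of code of your own. Each camera call takes 0.05 s, during which the arm holds its last target. There are 200 camera calls.

### The job

Check the smoke meter with its amber reference glass: first swing the lamp's shutter fully open by its red knob, then take the amber glass out of the white rack, gripping it by its two frosted faces only (never touch the clear ends with the fingers), and hold it upright in the light path midway between lamp and receiver, its clear ends square to the beam and the middle of the glass on the beam. Finish while still holding it there, steady and in mid-air, with the shutter still open; do not knock the glass against the meter, and leave the other glasses and everything else on the bench where they are.

Things in the scene. Friction and masses are not known exactly. Their poses are not given: they have to be found in the camera images.
- smoke_head: Smoke-meter head, fixed. Rail 60 x 370 x 24 mm; blue lamp house at its own +y end, grey receiver at -y, 72 x 75 mm each, from 80 to 157 mm above the bench. Black tubes (38 mm diameter) face each other, ends 170 mm apart, gap open above and sideways. Origin: under the rail's centre on the bench; z up, y along the light beam, x level, square to it, about away from the robot.
- beam_mid (a point): Middle of the light path, on the axis of the two tubes, halfway between them, 115 mm above the bench. Axes as smoke_head (y along the beam).
- shutter (a joint): Lamp shutter, rad: dark 32 mm disc hung 6 mm before the lamp tube, hinged 30 mm above the beam axis about a line parallel to the beam. 0 = closed, disc before the lens; 1.05 = fully open, at the stop. Grows as the red knob above the hinge swings to the meter's own +x (the disc goes to -x). Stiff: stays where left; about 1 N at the knob moves it.
- shutter_knob (a point): Centre of the shutter's red ball knob, 18 mm diameter, on a 6 mm stem, 50 mm from the hinge. Hinge: 145 mm above the bench, 79 mm from beam_mid along the meter's +y. The stem leans 0.5 rad to own -x when closed, 0.55 rad to own +x when fully open; the knob stays 188 to 195 mm above the bench and travels about 50 mm.
- rack: White rack block 190 x 60 x 24 mm, fixed, lying on the bench, with three sockets in a row along its own x (at -60, 0 and +60 mm), each 14 mm deep and about 1.25 mm wider than a glass all round. Origin: centre of its underside.
- amber_cell: Amber reference glass: solid upright block 32 (own x) x 22 (own y) x 60 mm (own z, up), about 95 g, in one of the rack's sockets (which one varies), foot 10 mm above the bench, 46 mm showing above the rack. White frosted faces: the 32 mm wide sides at own +y and -y, 22 mm apart; grip these. Light passes along own x. Origin: centre of its underside.
- amber_ends: The two clear end windows of the amber glass, at its own +x and -x ends, 17 mm wide, 32 mm apart: not to be touched by the fingers. Same origin and axes as amber_cell.
- amber_center (a point): Centre of the amber glass, 30 mm above the middle of its underside. Axes as amber_cell.
- green_cell: Green reference glass, same size, in another socket of the rack. Leave it. Origin: centre of its underside.
- blue_cell: Blue reference glass, same size, in the remaining socket of the rack. Leave it. Origin: centre of its underside.
- spray_bottle: Bystander: white bottle with red cap, 60 mm diameter, 170 mm tall. Origin: centre of its underside.
- screwdriver: Bystander: screwdriver lying on the bench. Origin: underside, about its middle.
- parts_bin: Bystander: empty red parts bin 150 x 100 x 70 mm. Origin: centre of its underside.
- caliper: Bystander: caliper with black slider, 200 mm long, lying flat. Origin: underside, middle of its beam.
- safety_glasses: Bystander: clear safety glasses, 135 mm wide, 45 mm tall. Origin: on the bench, in the middle of the lenses.

How it is judged:
By the outcome, as a careful person would: the job done as asked, in the order asked, and still so for the second after the job is handed in, while the arm keeps its last pose, push and grip.
It also fails if it takes over 51 s, if anything falls off the work surface, if the arm or the gripper's body presses on something with over 40 N, if the wrist force passes 120 N, or if a joint passes its speed limit or range.

## Working session

There is one attempt and no reset: what is moved stays moved. The work goes in short steps, Python scripts to look and compute and a tool call to move; the robot and the scene stay as the last step left them, time stands still between calls to the robot, and variables do not carry over. Pictures are saved under pics/ and viewed, about 8 in all and at most 12, crops included, and the job is handed in when it is done.

Besides the shell and the picture viewer there is one more tool, called after ">>>" in YAML: its name, and indented under it one key for each argument. arm_command: Moves the arm, as the interface text tells. Its arguments: {"type":"object","properties":{"series":{"type":"array"},"grip_force":{"type":"number"}},"required":["series"]}

```bash
mkdir -p pics; cat > h.py <<'E'
import numpy as np, cv2
from bench import observe, optics, env
from scipy.spatial.transform import Rotation as R
def snap(name,fn):
    s=observe(); im=optics.read_camera(name); cv2.imwrite('pics/'+fn,im[:,:,::-1]); return s,im
def cam(name,s=None):
    i=optics.camera_info(name); f=240/np.tan(np.radians(i['fovy'])/2)
    if name=='wrist':
        T=np.eye(4);T[:3,:3]=R.from_rotvec(s['ee_rot']).as_matrix();T[:3,3]=s['tool_pos']
        C=T@np.array(i['tool_from_camera'])
    else: C=np.linalg.inv(np.array(i['world_to_cam']))
    return f,i['cx'],i['cy'],C
def ray(c,uv):
    f,cx,cy,C=c; d=C[:3,:3]@np.array([(uv[0]-cx)/f,(uv[1]-cy)/f,1]); return C[:3,3],d/np.linalg.norm(d)
def onz(c,uv,z):
    o,d=ray(c,uv); return o+d*(z-o[2])/d[2]
def proj(c,p):
    f,cx,cy,C=c; q=np.linalg.inv(C)@np.append(p,1); return np.array([cx+f*q[0]/q[2],cy+f*q[1]/q[2]])
def tri(c1,a,c2,b):
    o,d=ray(c1,a);p,e=ray(c2,b); t=np.linalg.lstsq(np.c_[d,-e],p-o,rcond=None)[0]
    x=o+d*t[0];y=p+e*t[1]; return (x+y)/2,np.linalg.norm(x-y)
E
python3 - <<'E'
from h import *
for n in('top','scene','wrist'):
    s,im=snap(n,n+'0.png'); i=optics.camera_info(n); print(n,i['fovy'],i['cx'],i['cy']); print(np.round(cam(n,s)[3],2).tolist())
print(s)
E
```

```text
top 48.20416100069745 312.07517994427474 239.13762351171545
[[-0.04, -0.98, 0.2, 225.12], [-1.0, 0.04, -0.01, 50.36], [0.0, -0.2, -0.98, 1593.89], [0.0, 0.0, 0.0, 1.0]]
scene 55.071860354218096 320.0301101853753 237.62260960146054
[[-0.24, 0.73, -0.64, 1164.35], [0.97, 0.18, -0.15, 214.88], [0.01, -0.66, -0.75, 885.39], [0.0, 0.0, 0.0, 1.0]]
wrist 61.29996453437923 320.774306113429 244.5870038590448
[[0.36, -0.9, -0.25, 254.89], [-0.93, -0.35, -0.1, -464.12], [-0.0, 0.27, -0.96, 384.19], [0.0, 0.0, 0.0, 1.0]]
{'time': 0.1, 'joint_pos': array([-1.42540296e+00,  3.13377675e-01,  1.49831917e+00,  8.11914274e-06,
        1.33097101e+00, -2.23362662e-01]), 'dq': array([-0.00019827, -0.00219336, -0.00229682,  0.0008881 , -0.00050961,
        0.00150872]), 'effort': array([ 2.07023426e-03, -4.02815080e+01, -2.52644223e+01,  6.94973627e-02,
        3.42164095e-02, -5.48627179e-05]), 'tool_pos': array([ 189.21830729, -489.50232391,  238.24245702]), 'ee_rot': array([-3.08728883e+00, -5.75764385e-01, -7.81760074e-05]), 'contact_force': array([-0.2186333 , -0.52547376, -0.46599384]), 'ft_torque': array([-0.00404346, -0.00240367,  0.01227894]), 'grip_width': 0.9987526794405344}
```

View pics/top0.png

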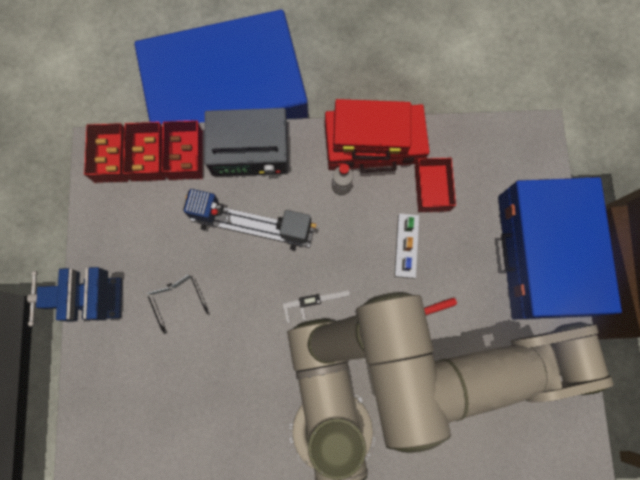

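View pics/scene0.png

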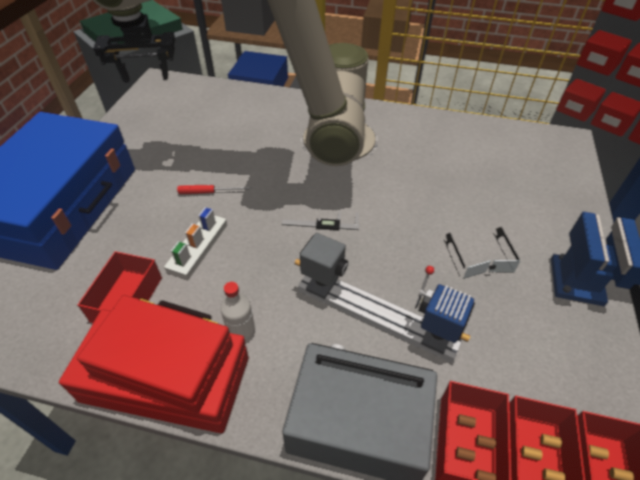

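Top view: lamp house (199,204), receiver (297,226), red knob about (214,211), rack (408,245) with the amber glass in its middle socket (408,243). Scene view: knob (430,270), amber (194,235). Next I measure these by colour.

```bash
cat >> h.py <<'E'
def blob(im,roi,lo,hi):
    x0,y0,x1,y1=roi; hsv=cv2.cvtColor(im[y0:y1,x0:x1],cv2.COLOR_RGB2HSV)
    m=cv2.inRange(hsv,np.array(lo),np.array(hi)); n,l,st,ce=cv2.connectedComponentsWithStats(m)
    k=1+np.argmax(st[1:,4]); c=cv2.findContours((l==k).astype('uint8'),0,2)[0][0]
    return ce[k]+[x0,y0],st[k,4],cv2.minAreaRect(c+np.array([[[x0,y0]]]))
E
python3 - <<'E'
from h import *
t=cv2.imread('pics/top0.png')[:,:,::-1].copy(); s=cv2.imread('pics/scene0.png')[:,:,::-1].copy()
ct,cs=cam('top'),cam('scene')
def both(n,rt,rs,lo,hi):
    a=blob(t,rt,lo,hi);b=blob(s,rs,lo,hi); print(n,a[0],a[1],b[0],b[1],*tri(ct,a[0],cs,b[0])); return a,b
both('knob',(205,200,222,220),(420,260,440,280),(0,120,90),(8,255,255))
both('amber',(395,232,420,254),(182,220,206,250),(8,110,80),(22,255,255))
both('green',(395,214,420,235),(168,240,190,268),(40,60,40),(85,255,255))
both('blue',(395,254,420,275),(198,205,220,230),(105,80,50),(130,255,255))
r=blob(t,(385,205,430,285),(0,0,185),(180,50,255)); print('rack',r)
for p in cv2.boxPoints(r[2]): print(onz(ct,p,24))
a=blob(t,(275,200,320,255),(0,0,60),(180,60,135));print('recv',a,onz(ct,a[2][0],157))
a=blob(t,(180,185,225,225),(100,90,30),(130,255,255));print('lamp',a,onz(ct,a[2][0],157))
cv2.imwrite('pics/crop.png',np.hstack([cv2.resize(t[180:260,170:330],(800,400),interpolation=2)[:, :][:,:,::-1]]))
E
```

```text
knob [214.36666667 211.36666667] 30 [429.5 269.5] 52 [600.99195794 297.41255056 190.02286624] 0.36058311478021954
amber [409.12 243.18] 50 [191.40196078 233.82352941] 102 [ 520.22823389 -250.69626393   52.56179409] 5.9357496767383955
green [410.52631579 222.8245614 ] 57 [177.5  251.29] 100 [ 580.46137581 -258.50672727   55.18093014] 4.933770161076072
blue [408.16071429 262.83928571] 56 [204.45263158 216.4       ] 95 [ 461.37262047 -242.20915637   55.80168938] 4.559088602542498
rack (array([406.77690802, 246.43639922]), np.int32(511), ((407.11724853515625, 245.00689697265625), (17.85149574279785, 59.77901840209961), 3.3664608001708984))
[ 432.58902955 -208.92491956   24.        ]
[ 613.1611856  -232.47281055   24.        ]
[ 607.79007939 -285.94805475   24.        ]
[ 427.40332071 -261.19892237   24.        ]
recv (array([296.02633889, 228.28533802]), np.int32(1139), ((294.8000183105469, 229.90000915527344), (44.27414321899414, 42.0380744934082), 26.56505012512207)) [548.60875645  83.06390202 157.        ]
lamp (array([204.33908046, 207.97701149]), np.int32(174), ((202.73805236816406, 209.1126251220703), (18.92282485961914, 32.61521911621094), 60.01836013793945)) [617.53727738 335.52112234 157.        ]
```

View pics/crop.png

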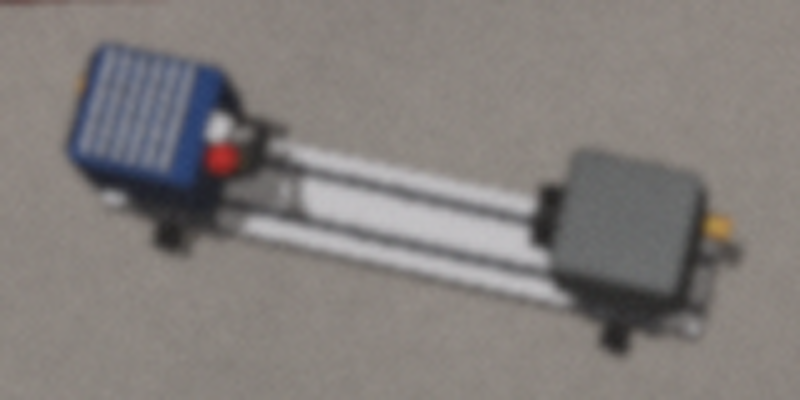

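The crop shows the lamp top near crop (150,112), the knob at (222,157) and the receiver top at (630,218). The knob's measured height is 190 mm, as expected, and the shutter is closed. I'm moving toward the rack for a closer look, with a turn that suits both the rack and the meter.

>>> arm_command:
  series:
    - [[0.32, 0.22, 0.06], [0, 0, -0.2], 100]
    - [[0.32, 0.22, 0.06], [0, 0, -0.2], 100]
    - [[0.32, 0.22, 0.06], [0, 0, -0.2], 100]
    - [[0.32, 0.22, 0.06], [0, 0, -0.2], 100]
    - [[0.32, 0.22, 0.06], [0, 0, -0.2], 100]

```text
time: 0.78
tool_pos: [430.6, -323.3, 283.9]
ee_rot: [-3.134, 0.211, 0.0]
contact_force: [0.1, -1.0, 0.7]
grip_width: 0.996
```

>>> arm_command:
  series:
    - [[0.25, 0.23, 0], [0, 0, 0], 100]
    - [[0.1, 0.1, 0], [0, 0, 0], 100]
    - [[0, 0, 0], [0, 0, 0], 100]

```text
time: 1.15
tool_pos: [482.3, -274.3, 283.4]
ee_rot: [-3.135, 0.202, 0.001]
contact_force: [-0.4, -0.6, -0.4]
grip_width: 1.001
```

```bash
python3 - <<'E'
from h import *
s,im=snap('wrist','w1.png'); print(s['time'],s['tool_pos'],s['ee_rot']); np.save('s1.npy',s,allow_pickle=True)
print(R.from_rotvec(s['ee_rot']).as_matrix().round(3))
c=cam('wrist',s); print(proj(c,[520,-250,55]))
ct=cam('top')
a,b=onz(ct,(200,202.4),157),onz(ct,(296,223.6),157); print(a,b,np.degrees(np.arctan2(*(a-b)[1::-1])))
E
```

```text
1.15 [ 482.2637703  -274.34131876  283.37421694] [-3.13471414e+00  2.02383945e-01  8.70413170e-04]
[[ 0.992 -0.129 -0.001]
 [-0.129 -0.992  0.   ]
 [-0.001 -0.    -1.   ]]
[290.12721904 171.70683307]
[637.07942157 343.13133418 157.        ] [566.22720778  79.17473899 157.        ] 74.97463533873352
```

View pics/w1.png

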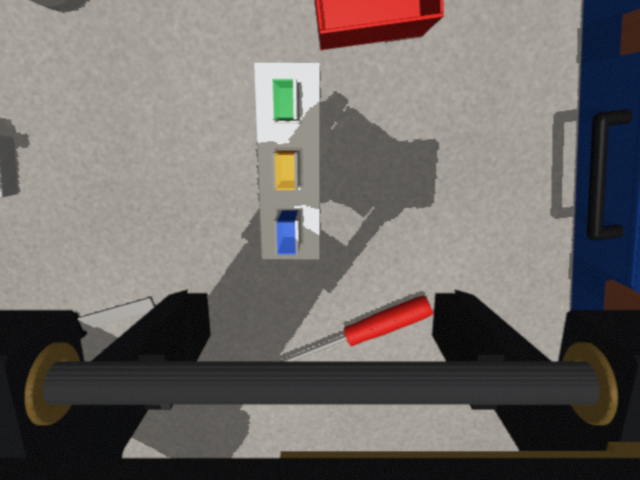

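Wrist view: rack corners (255,63), (319,63), (319,259), (262,259). Amber is in the middle socket at about (286,170), with its long side along the rack and the white faces to left and right. I'm measuring the rack centre and yaw.

```bash
python3 - <<'E'
from h import *
s=np.load('s1.npy',allow_pickle=True).item(); c=cam('wrist',s); im=cv2.imread('pics/w1.png')[:,:,::-1].copy()
P=[onz(c,p,24)[:2] for p in [(255,63),(319.5,63),(319.5,259),(261.5,259)]]
print(np.round(P,1),np.mean(P,0))
for a,b in((0,3),(1,2),(0,1),(3,2)): d=P[a]-P[b];print(np.linalg.norm(d),np.degrees(np.arctan2(d[1],d[0])))
for n,roi,lo,hi in(('g',(265,70,305,130),(45,90,50),(80,255,255)),('a',(265,140,305,200),(12,120,60),(28,255,255)),('b',(265,200,305,262),(105,90,50),(130,255,255))):
    a=blob(im,roi,lo,hi); print(n,a, onz(c,a[2][0],70).round(1))
cv2.imwrite('pics/x.png',cv2.resize(im[130:210,245:335],None,fx=6,fy=6,interpolation=2)[:,:,::-1])
E
```

```text
[[ 619.7 -229.9]
 [ 612.  -288.9]
 [ 423.8 -264.4]
 [ 431.6 -204. ]] [ 521.74182893 -246.8002096 ]
189.86418376572848 -7.83052654621042
189.83011666120092 -7.421565194490182
59.547302446887784 82.61876781068493
60.9025155255863 82.64536985867674
g (array([282.75353017,  98.95121951]), np.int32(779), ((282.5, 99.0), (40.0, 19.0), 90.0)) [ 581.6 -253.9   70. ]
a (array([284.29542302, 169.81830791]), np.int32(721), ((285.0, 170.0), (38.0, 20.0), 90.0)) [ 523.3 -247.1   70. ]
b (array([286.0025413 , 232.84625159]), np.int32(787), ((285.790771484375, 232.39480590820312), (20.357885360717773, 43.8075065612793), 2.7263107299804688)) [ 467.6 -239.2   70. ]
```

View pics/x.png

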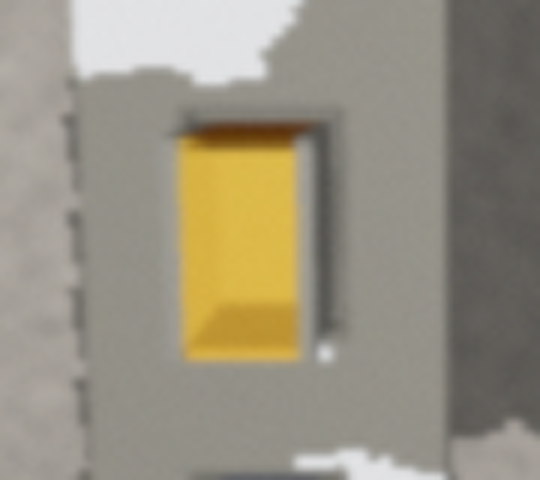

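>>> arm_command:
  series:
    - [[0.02, 0.41, 0], [0, 0, -0.06], 0]
    - [[0.02, 0.41, 0], [0, 0, -0.06], 0]
    - [[0.02, 0.41, 0], [0, 0, -0.06], 0]
    - [[0.02, 0.41, 0], [0, 0, -0.06], 0]
    - [[0.02, 0.41, 0], [0, 0, -0.06], 0]

```text
time: 1.82
tool_pos: [496.4, 32.8, 283.9]
ee_rot: [3.11, -0.445, 0.001]
contact_force: [0.8, 0.0, -0.2]
grip_width: 0.454
```

>>> arm_command:
  series:
    - [[0.02, 0.41, 0], [0, 0, 0], 0]
    - [[0.02, 0.41, 0], [0, 0, 0], 0]
    - [[0, 0.3, 0], [0, 0, 0], 0]
    - [[0, 0, 0], [0, 0, 0], 0]

```text
time: 2.33
tool_pos: [502.5, 201.3, 283.4]
ee_rot: [3.111, -0.437, -0.001]
contact_force: [0.1, 0.2, 0.9]
grip_width: 0.012
```

```bash
python3 - <<'E'
from h import *
s,im=snap('wrist','w2.png'); print(s['time'],s['tool_pos'],s['ee_rot'],s['grip_width']); np.save('s2.npy',s,allow_pickle=True)
print(R.from_rotvec(s['ee_rot']).as_matrix().round(3))
c=cam('wrist',s); print(proj(c,[601,297.4,190]))
E
```

```text
2.325 [502.54693799 201.29985223 283.42991043] [ 3.11100396e+00 -4.36681203e-01 -7.02394418e-04] 0.012011221581144763
[[ 0.961 -0.275 -0.   ]
 [-0.275 -0.961 -0.   ]
 [-0.     0.    -1.   ]]
[112.91931216 134.35345041]
```

View pics/w2.png

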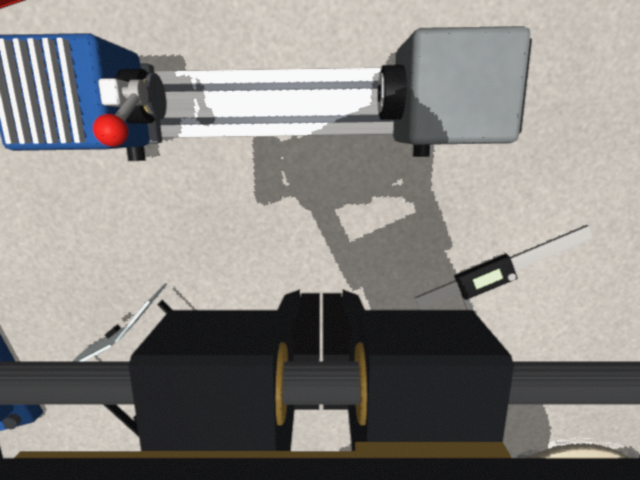

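Wrist view over the meter: knob (110,130), disc (153,92), rail between about (165,68) and (395,135), receiver tube mouth at about (380,92). Crop: amber top (180–300,135–305), socket square with the rack. I'm working out the meter's frame.

```bash
python3 - <<'E'
from h import *
s=np.load('s2.npy',allow_pickle=True).item(); c=cam('wrist',s); im=cv2.imread('pics/w2.png')[:,:,::-1].copy()
k=blob(im,(85,105,140,155),(0,150,80),(8,255,255)); print(k); K=onz(c,k[2][0],189);print('knob',K)
g=cv2.cvtColor(im,cv2.COLOR_RGB2GRAY).astype(int)
up,lo=[],[]
for u in range(225,372,4):
    col=np.diff(cv2.GaussianBlur(im[:,u:u+1].mean(2).astype('float32'),(1,5),0)[:,0])
    up.append((u,60+np.argmax(col[58:80])-1.5)); 
for u in range(215,256,4):
    col=np.diff(cv2.GaussianBlur(im[:,u:u+1].mean(2).astype('float32'),(1,5),0)[:,0]); lo.append((u,125+np.argmin(col[125:145])+.5))
print(up[::6],lo[::3])
def line(pts):
    W=np.array([onz(c,p,24)[:2] for p in pts]); v=cv2.fitLine(W.astype('float32'),cv2.DIST_HUBER,0,.01,.01).ravel(); v=v*np.sign(v[1]) if 0 else v
    if v[1]<0: v[:2]*=-1
    return v,np.degrees(np.arctan2(v[1],v[0]))-90
a=line(up);b=line(lo); print(a,b)
y=np.radians(a[1]); ex=np.array([np.cos(y),np.sin(y)]);ey=np.array([-ex[1],ex[0]])
print('x of edges',a[0][2:]@ex,b[0][2:]@ex,'knob x,y',K[:2]@ex,K[:2]@ey)
for p in((380,92),): q=onz(c,p,115)[:2]; print('tube end x,y',q@ex,q@ey)
xc=(a[0][2:]@ex+b[0][2:]@ex)/2
for Y in(K[:2]@ey-79,): print('mid',ex*xc+ey*Y)
E
```

```text
(array([110.32639792, 129.62808843]), np.int32(769), ((110.17308044433594, 129.63462829589844), (32.75139617919922, 29.025188446044922), 11.309932708740234))
knob [603.96022506 298.32472277 189.        ]
[(225, np.float64(69.5)), (249, np.float64(69.5)), (273, np.float64(69.5)), (297, np.float64(68.5)), (321, np.float64(68.5)), (345, np.float64(68.5)), (369, np.float64(67.5))] [(215, np.float64(135.5)), (227, np.float64(135.5)), (239, np.float64(135.5)), (251, np.float64(135.5))]
(array([2.6329333e-01, 9.6471584e-01, 6.3086981e+02, 1.9396959e+02],
      dtype=float32), np.float32(-15.265572)) (array([2.8204113e-01, 9.5940232e-01, 5.8950513e+02, 2.6570450e+02],
      dtype=float32), np.float32(-16.382065))
x of edges 557.5391 498.74664 knob x,y 504.103023771106 446.8173176412669
tube end x,y 528.6916404503842 283.12121535913167
mid [606.35165975 215.78262098]
```

Both methods agree to within 1 mm: beam_mid is at about (606.3, 215.8) with yaw −15.3°, and the knob is at (604, 298.3). I'm going in beside the knob on the robot's side.

>>> arm_command:
  series:
    - [[0.15, 0.236, -0.15], [0, 0, 0], 0]
    - [[0.15, 0.236, -0.15], [0, 0, 0], 0]
    - [[0.15, 0.236, -0.19], [0, 0, 0], 0]
    - [[0, 0, -0.2], [0, 0, 0.02], 0]
    - [[0, 0, 0], [0, 0, 0], 0]

```text
time: 3.0
tool_pos: [570.2, 304.2, 178.1]
ee_rot: [3.11, -0.428, -0.007]
contact_force: [0.2, -0.0, 0.1]
grip_width: 0.001
```

>>> arm_command:
  series:
    - [[0.077, -0.015, 0.01], [0, 0, 0], 0]
    - [[0.077, -0.015, 0], [0, 0, 0], 0]
    - [[0.077, -0.018, 0], [0, 0, 0], 0]
    - [[0.077, -0.021, 0], [0, 0, 0], 0]
    - [[0.07, -0.019, 0], [0, 0, 0], 0]

```text
time: 3.62
tool_pos: [627.8, 292.4, 182.6]
ee_rot: [-3.112, 0.426, -0.001]
contact_force: [-2.3, 0.3, -2.1]
grip_width: 0.004
```

>>> arm_command:
  series:
    - [[0.013, -0.0035, 0], [0, 0, 0], 0]
    - [[0.013, -0.0035, 0], [0, 0, 0], 0]
    - [[0.0, 0.0, 0], [0, 0, 0], 0]

```text
time: 4.0
tool_pos: [630.9, 292.2, 181.8]
ee_rot: [3.113, -0.425, 0.0]
contact_force: [-0.1, -0.2, -1.1]
grip_width: 0.005
```

>>> arm_command:
  series:
    - [[0.013, -0.0035, 0], [0, 0, 0], 0]
    - [[0.013, -0.0035, 0], [0, 0, 0], 0]
    - [[0.0, 0.0, 0], [0, 0, 0], 0]

```text
time: 4.38
tool_pos: [634.7, 291.3, 181.5]
ee_rot: [-3.113, 0.425, 0.001]
contact_force: [-1.7, 0.4, -1.7]
grip_width: 0.006
```

>>> arm_command:
  series:
    - [[0.013, -0.0035, 0], [0, 0, 0], 0]
    - [[0.01, -0.0025, 0], [0, 0, 0], 0]
    - [[0.0, 0.0, 0], [0, 0, 0], 0]

```text
time: 4.75
tool_pos: [635.6, 291.2, 181.3]
ee_rot: [3.112, -0.423, -0.011]
contact_force: [-17.4, 2.2, 2.1]
grip_width: 0.006
```

The force rises to 17 N at the position predicted for the stop. I'm backing off, rising, and checking.

>>> arm_command:
  series:
    - [[-0.1, 0.027, 0], [0, 0, 0], 0]
    - [[-0.3, 0.05, 0.05], [0, 0, 0], 0]
    - [[-0.2, -0.2, 0.25], [0, 0, 0], 0]
    - [[-0.2, -0.25, 0.25], [0, 0, 0], 0]
    - [[0, -0.25, 0.13], [0, 0, 0], 0]

```text
time: 5.38
tool_pos: [517.4, 196.2, 286.8]
ee_rot: [-3.112, 0.423, -0.007]
contact_force: [0.6, -0.6, -0.4]
grip_width: 0.008
```

>>> arm_command:
  series:
    - [[0, 0, 0], [0, 0, 0], 50]
    - [[0, 0, 0], [0, 0, 0], 50]

```text
time: 5.62
tool_pos: [518.4, 197.1, 283.4]
ee_rot: [-3.113, 0.425, -0.0]
contact_force: [0.7, 0.6, 0.1]
grip_width: 0.208
```

```bash
python3 - <<'E'
from h import *
s,im=snap('wrist','w3.png'); print(s['time'],s['tool_pos'],s['ee_rot'],s['grip_width'])
c=cam('wrist',s); k=blob(im,(20,5,260,200),(0,150,80),(8,255,255)); K=onz(c,k[2][0],188); print(k,K)
ex=np.array([.9647,-.2633]); ey=np.array([.2633,.9647]); m=[606.35,215.8]; d=K[:2]-m; print('knob rel',d@ex,d@ey,'want 26.1,79')
cv2.imwrite('pics/w3c.png',cv2.resize(im[0:200,0:320],None,fx=2,fy=2)[:,:,::-1])
E
```

```text
5.625 [518.36096208 197.13944777 283.37119492] [-3.11260453e+00  4.24982338e-01 -5.13132348e-05] 0.20823291351446346
(array([103.22911964,  64.10045147]), np.int32(886), ((103.50001525878906, 64.00000762939453), (37.47665786743164, 28.991378784179688), 45.0)) [652.38244664 284.9439098  188.        ]
knob rel 26.20190981912124 78.8234729830968 want 26.1,79
```

View pics/w3c.png

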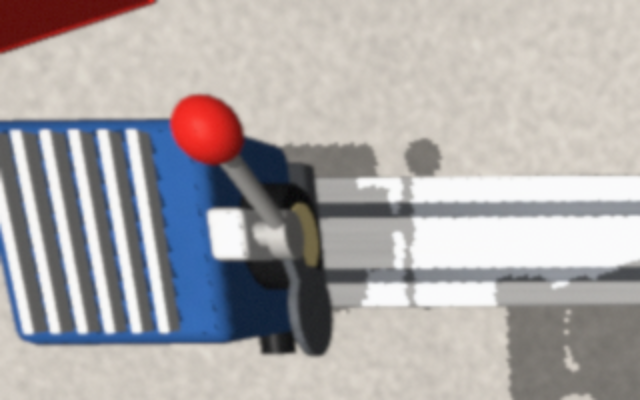

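The shutter is fully open: the knob sits at +26.2 / 78.8 against 26.1 / 79 expected, and the disc is clear of the lens. Now to the rack.

>>> arm_command:
  series:
    - [[0, -0.4, 0], [0, 0, 0.055], 60]
    - [[0, -0.4, 0], [0, 0, 0.055], 60]
    - [[0, -0.4, 0], [0, 0, 0.055], 60]
    - [[0, -0.4, 0], [0, 0, 0.055], 60]
    - [[0, -0.4, 0], [0, 0, 0.055], 60]

```text
time: 6.3
tool_pos: [518.3, -104.3, 282.9]
ee_rot: [-3.134, 0.206, 0.001]
contact_force: [0.3, -0.2, -0.0]
grip_width: 0.606
```

>>> arm_command:
  series:
    - [[0.024, -0.4, 0], [0, 0, 0], 60]
    - [[0, -0.36, 0], [0, 0, 0], 60]
    - [[0, -0.2, -0.3], [0, 0, 0], 60]
    - [[0, 0, -0.3], [0, 0, 0], 60]
    - [[0, 0, 0], [0, 0, 0], 60]

```text
time: 6.92
tool_pos: [521.0, -245.9, 190.3]
ee_rot: [-3.13, 0.209, 0.01]
contact_force: [0.7, 0.1, 1.2]
grip_width: 0.602
```

>>> arm_command:
  series:
    - [[0.005, -0.007, -0.3], [0, 0, 0], 60]
    - [[0, 0, -0.3], [0, 0, 0], 60]
    - [[0, 0, -0.25], [0, 0, 0], 60]
    - [[0, 0, -0.12], [0, 0, 0], 60]
    - [[0, 0, -0.03], [0, 0, 0], 60]

```text
time: 7.55
tool_pos: [523.3, -248.2, 44.3]
ee_rot: [3.134, -0.209, 0.001]
contact_force: [-0.6, -0.7, 0.4]
grip_width: 0.602
```

>>> arm_command:
  series:
    - [[0, 0, 0], [0, 0, 0], 60]
    - [[0, 0, 0], [0, 0, 0], 60]

```text
time: 7.8
tool_pos: [523.2, -248.6, 45.1]
ee_rot: [3.133, -0.21, 0.003]
contact_force: [-0.1, -1.2, 0.9]
grip_width: 0.605
```

```bash
python3 - <<'E'
from h import *
s,im=snap('wrist','w4.png'); print(s['time'],s['tool_pos'],s['ee_rot'],s['grip_width'],s['contact_force'])
E
```

```text
7.8 [ 523.17989105 -248.59495533   45.08509951] [ 3.13334707e+00 -2.09520490e-01  2.93107969e-03] 0.604568275202853 [-0.10787597 -1.17198849  0.88149344]
```

View pics/w4.png

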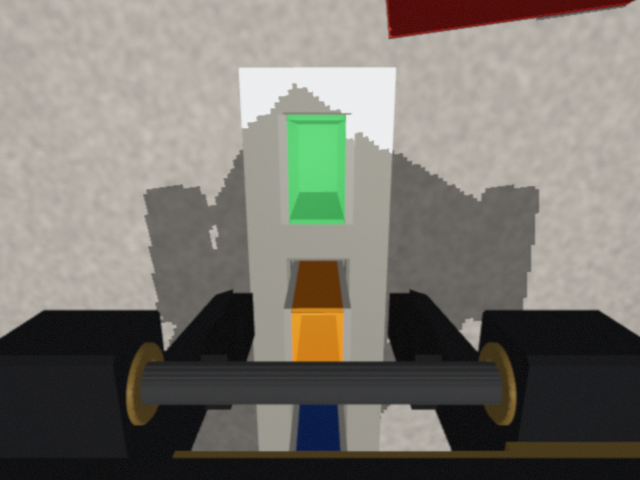

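The jaws straddle the amber glass squarely. The glass centre is about 3–4 px (1.5 mm) left of the jaw middle (321), so I'm shifting slightly, lowering and gripping.

>>> arm_command:
  series:
    - [[0, 0.01, -0.03], [0, 0, 0], 60]
    - [[0, 0, -0.025], [0, 0, 0], 60]
    - [[0, 0, 0], [0, 0, 0], 40]
    - [[0, 0, 0], [0, 0, 0], 30]
    - [[0, 0, 0], [0, 0, 0], 20]
  grip_force: 15

```text
time: 8.48
tool_pos: [522.6, -246.8, 35.6]
ee_rot: [3.134, -0.21, 0.0]
contact_force: [-0.5, 0.5, -1.2]
grip_width: 0.284
```

>>> arm_command:
  series:
    - [[0, 0, 0], [0, 0, 0], 10]
    - [[0, 0, 0], [0, 0, 0], 10]
    - [[0, 0, 0], [0, 0, 0], 10]
    - [[0, 0, 0], [0, 0, 0], 10]
  grip_force: 20

```text
time: 8.98
tool_pos: [522.6, -246.8, 35.6]
ee_rot: [3.134, -0.21, 0.0]
contact_force: [0.9, -0.5, 0.9]
grip_width: 0.25
```

It's gripped at 22 mm opening, which is the glass thickness. Lifting straight up.

>>> arm_command:
  series:
    - [[0, 0, 0.08], [0, 0, 0], 10]
    - [[0, 0, 0.15], [0, 0, 0], 10]
    - [[0, 0, 0.25], [0, 0, 0], 10]
    - [[0, 0, 0.3], [0, 0, 0], 10]
    - [[0, 0, 0.3], [0, 0, 0], 10]

```text
time: 9.6
tool_pos: [522.3, -246.5, 199.6]
ee_rot: [3.135, -0.21, 0.0]
contact_force: [0.3, -0.0, -0.5]
grip_width: 0.248
```

>>> arm_command:
  series:
    - [[0, 0.1, 0.25], [0, 0, 0.1], 10]
    - [[0.05, 0.25, 0.1], [0, 0, 0.28], 10]
    - [[0.06, 0.3, 0], [0, 0, 0.3], 10]
    - [[0.06, 0.3, 0], [0, 0, 0.3], 10]
    - [[0.06, 0.3, 0], [0, 0, 0.3], 10]

```text
time: 10.22
tool_pos: [556.9, -57.6, 250.7]
ee_rot: [3.039, 0.794, 0.001]
contact_force: [0.2, 0.7, -0.8]
grip_width: 0.247
```

>>> arm_command:
  series:
    - [[0.06, 0.3, 0], [0, 0, 0.3], 10]
    - [[0.06, 0.3, 0], [0, 0, 0.3], 10]
    - [[0.06, 0.3, 0], [0, 0, 0.3], 10]
    - [[0.06, 0.3, 0], [0, 0, 0.3], 10]
    - [[0.06, 0.25, 0], [0, 0, 0.25], 10]

```text
time: 10.85
tool_pos: [601.9, 160.1, 250.7]
ee_rot: [2.56, 1.821, 0.001]
contact_force: [1.1, -0.9, -1.6]
grip_width: 0.252
```

>>> arm_command:
  series:
    - [[0.03, 0.2, 0], [0, 0, 0.25], 10]
    - [[0, 0.15, 0], [0, 0, 0.15], 10]
    - [[0, 0, 0], [0, 0, 0], 10]
    - [[0, 0, 0], [0, 0, 0], 10]

```text
time: 11.35
tool_pos: [606.5, 210.0, 250.3]
ee_rot: [2.373, 2.059, -0.0]
contact_force: [-0.2, 0.1, -1.1]
grip_width: 0.245
```

```bash
python3 - <<'E'
from h import *
s,im=snap('wrist','w5.png'); M=R.from_rotvec(s['ee_rot']).as_matrix()
print(s['time'],s['tool_pos'],M.round(3),s['grip_width'],s['contact_force'],s['joint_pos'])
print('yaw tool x',np.degrees(np.arctan2(M[1,0],M[0,0])),'need 74.73; units',(np.array([606.35,215.8,110.6])-s['tool_pos'])/150)
c=cam('wrist',s); print(c[1:3],'face of window at z+4.4+30:',[proj(c,s['tool_pos']+M@np.array([x,y,-34.4])).round(1).tolist() for x in(-16,16) for y in(-11,11)])
cv2.imwrite('pics/w5c.png',im[:,:,::-1])
E
```

```text
11.35 [606.49854618 210.02002065 250.29189317] [[ 0.141  0.99   0.   ]
 [ 0.99  -0.141 -0.   ]
 [-0.     0.    -1.   ]] 0.24530799935957745 [-0.2081132   0.1231063  -1.09987496] [ 1.51253103e-01  5.73923564e-01  1.07959779e+00 -2.55759465e-04
  1.48803559e+00  2.92542195e-01]
yaw tool x 81.90594174825495 need 74.73; units [-0.00099031  0.0385332  -0.93127929]
(320.774306113429, 244.5870038590448) face of window at z+4.4+30: [[283.8, 408.3], [352.1, 408.4], [281.2, 317.6], [354.3, 317.6]]
```

View pics/w5c.png

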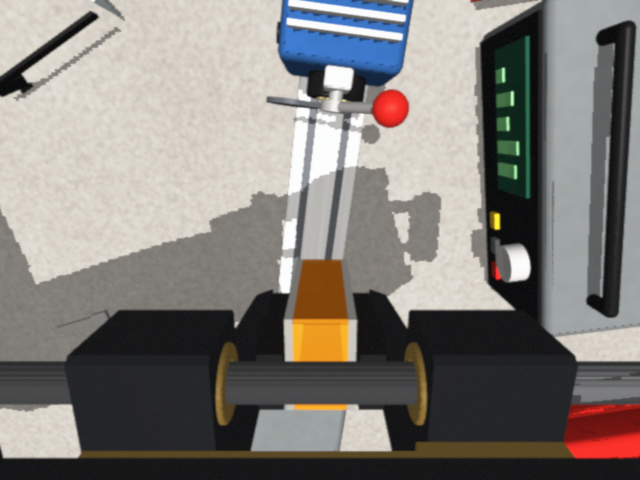

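Nothing has slipped: the glass top edges at rows 319 and 409 match the predicted 318 and 408. Before descending I'm checking that the gripper body clears the grey box behind the meter.

```bash
python3 - <<'E'
from h import *
s=observe(); c=cam('wrist',s); ct=cam('top')
for z in(0,60,120,170): print(z,onz(c,(488,290),z)[:2].round(),onz(c,(547,335),z)[:2].round(),'top img',onz(ct,(287,175),z)[:2].round(),onz(ct,(287,150),z)[:2].round())
E
```

```text
0 [768.  96.] [830.  34.] top img [760. 105.] [842. 103.]
60 [746. 123.] [798.  71.] top img [740. 103.] [819. 101.]
120 [723. 151.] [766. 108.] top img [720. 101.] [795.  99.]
170 [704. 174.] [739. 139.] top img [703.  99.] [776.  97.]
```

It clears: the box front is at x ≈ 760 and the body reaches about 700. Aligning at height, then going down.

>>> arm_command:
  series:
    - [[0, 0.02, 0], [0, 0, -0.125], 10]
    - [[0, 0.02, 0], [0, 0, -0.125], 10]
    - [[0, 0, -0.05], [0, 0, 0], 10]
    - [[0, 0, 0], [0, 0, 0], 10]

```text
time: 11.9
tool_pos: [606.3, 216.1, 241.6]
ee_rot: [-2.494, -1.909, 0.002]
contact_force: [-0.1, 0.4, -1.1]
grip_width: 0.249
```

>>> arm_command:
  series:
    - [[0, 0, -0.15], [0, 0, 0], 10]
    - [[0, 0, -0.2], [0, 0, 0], 10]
    - [[0, 0, -0.2], [0, 0, 0], 10]
    - [[0, 0, -0.2], [0, 0, 0], 10]
    - [[0, 0, -0.13], [0, 0, 0], 10]

```text
time: 12.52
tool_pos: [606.2, 216.3, 109.0]
ee_rot: [-2.494, -1.909, 0.002]
contact_force: [-0.2, -0.1, -0.7]
grip_width: 0.248
```

>>> arm_command:
  series:
    - [[0, 0, 0], [0, 0, 0], 10]
    - [[0, 0, 0], [0, 0, 0], 10]
    - [[0, 0, 0], [0, 0, 0], 10]

```text
time: 12.9
tool_pos: [607.0, 216.8, 111.6]
ee_rot: [2.494, 1.909, 0.003]
contact_force: [0.2, -0.5, -1.0]
grip_width: 0.248
```

```bash
python3 - <<'E'
from h import *
s,im=snap('wrist','w6.png'); M=R.from_rotvec(s['ee_rot']).as_matrix()
print(s['time'],s['tool_pos'],s['grip_width'],s['contact_force'],M.round(4))
print('yaw',np.degrees(np.arctan2(M[1,0],M[0,0])),(np.array([606.35,215.8,110.6])-s['tool_pos'])/150)
_,sc=snap('scene','s6.png'); h=np.zeros((480,800,3),'uint8'); h[:360,:480]=cv2.resize(im,(480,360),interpolation=3); h[:,480:]=cv2.resize(sc[180:390,290:430][:, :],(320,480)); cv2.imwrite('pics/end.png',h[:,:,::-1])
E
```

```text
12.9 [607.00850888 216.80748347 111.62858594] 0.24846764247141082 [ 0.20135873 -0.5267634  -0.95167271] [[ 2.613e-01  9.652e-01  1.800e-03]
 [ 9.653e-01 -2.613e-01  3.000e-04]
 [ 7.000e-04  1.700e-03 -1.000e+00]]
yaw 74.85127775181788 [-0.00439006 -0.00671656 -0.00685724]
```

View pics/end.png

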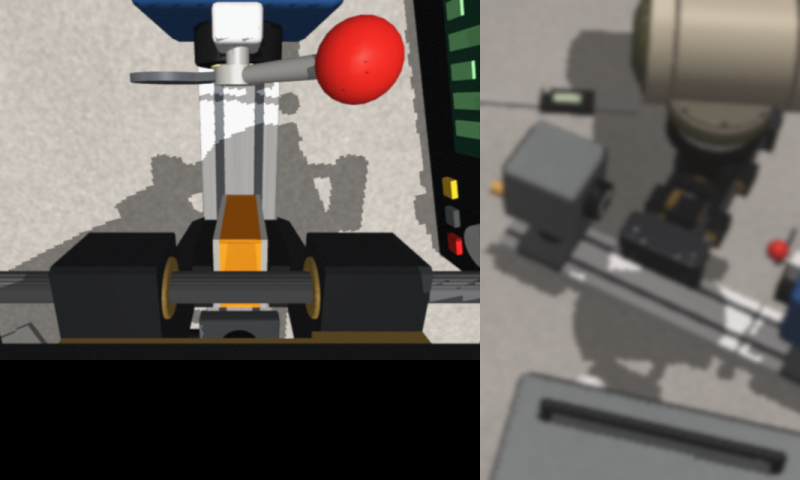

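The end view shows the glass between the tubes over the rail's centreline (wrist crop: glass at u≈240, rail and hinge at ≈237), with the shutter disc aside and nothing touching. A small trim of under 1 mm, then settle.

>>> arm_command:
  series:
    - [[-0.004, -0.004, -0.002], [0, 0, 0], 10]
    - [[0, 0, 0], [0, 0, 0], 10]
    - [[0, 0, 0], [0, 0, 0], 10]
    - [[0, 0, 0], [0, 0, 0], 10]

```text
time: 13.5
tool_pos: [606.0, 216.2, 110.2]
ee_rot: [2.495, 1.909, 0.0]
contact_force: [0.3, 0.1, -1.4]
grip_width: 0.251
```

```bash
python3 - <<'E'
from h import *
s,im=snap('wrist','w7.png'); M=R.from_rotvec(s['ee_rot']).as_matrix()
print(s['time'],s['tool_pos'],s['grip_width'],s['contact_force'],np.abs(s['dq']).max(),'yaw',np.degrees(np.arctan2(M[1,0],M[0,0])))
c=cam('wrist',s); k=blob(im,(400,0,560,160),(0,150,80),(8,255,255)); print('knob px',k[0],'expected',proj(c,[606.35+.9647*26.1+.2633*79,215.8-.2633*26.1+.9647*79,187.6]))
env.finish_job()
E
```

```text
13.5 [605.96289848 216.19905171 110.17716579] 0.25051305766106724 [ 0.34608602  0.08836159 -1.44766871] 0.002089529219075968 yaw 74.84912420576535
knob px [488.76827598  72.02131484] expected [485.79195621  74.89552733]
the job is handed in; nothing more can be done
```

The job is done and handed in at 13.5 s. The shutter is fully open, and the arm is holding the amber glass still in mid-air in the light path.

- **Shutter:** I pushed the red knob until the force rose to about 17 N at the stop. A look afterwards put the knob at +26.2 / 78.8 mm from beam_mid in the meter's axes, against 26.1 / 79 expected. In the last picture it was about 4 px from where an open shutter should put it, which is under 1 mm.
- **Grip:** The amber glass was in the middle socket. I gripped it by its frosted faces at 20 N, and the opening stayed at 22 mm. The picture taken after lifting showed no slip.
- **Hold:** The tool stopped within about 0.6 mm of its target in position and 0.1° in yaw. The target itself depends on the camera calibration, which is good to about 2 mm. The arm was at rest, with no contact force beyond about 1.5 N.
- **Everything else:** I saw no contact with the meter or the other glasses, and none of the force readings I took while carrying or placing the glass showed any. I took no final picture of the whole bench.

No check failed or disagreed by more than about 1 mm.

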